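# Park the lock plunger and open the album rack

## Robot

A 6-joint arm with a two-finger parallel gripper is mounted at the origin on the work surface. World frame = base frame: x ahead of the robot, y to its left, z up, the work surface at z = 0. Lengths are in m, angles in rad, forces in N, time in s.
With the tool pointing down it reaches from about 0.35 to 0.975 m from the base axis. Payload 4.9 kg.
Tool frame: the origin (TCP) lies on the centre line of the jaws, within the pads' length; the fingertips stand manip.tcp_to_tips ahead of it and the grasp point (between the pads) is the TCP (manip.tcp_to_tips is the distance from the TCP to the fingertips, in m); y points along the fingers, z is the direction in which the jaws open and shut, and the axes are right-handed (so a half turn about y gives the same grasp; the last joint's range is limited). The gripper opens to 85 mm and grips with 20 to 120 N. Pads are 22 mm wide; open, the fingers measure 114 mm over their backs; the gripper's body (76 mm by 85 mm) begins 54 mm behind the grasp point. The pads swing forward as they close: fully open they stand 13 mm farther back than shut.
Start: joints at [-1.308, 0.053, 1.613, -0, 1.476, -0.119], TCP at [0.233, -0.58, 0.25] pointing down, gripper open.
Joint ranges: [-3.01, 3.01], [-1.01, 2.22], [0.06, 2.58], [-1.02, 4.17], [0.09, 2.62], [-3.14, 3.14]. Speed limits (rad/s): [2.57, 2.57, 3.14, 3.14, 3.14, 3.14].

## Interface

Orientations are given as a unit quaternion [w, x, y, z].
In Python, from plant import manip gives the robot as it stands.
- The arm moves only by the tool apply_moves, never from a script. Its argument "moves" is a list of rows, each a list of 7 numbers: the gripper's target within -1 to 1 (shut at 1, half-way at 0, fully open at -1), then the shift along the tool's x, y, z in mm, then the turn, a rotation vector about the tool's x, y, z in degrees. A call has 1 to 20 rows; each row shifts and turns the commanded pose from where the row before left it, along the tool's axes as they then stand; what a row does not reach is not made up. A row lasts 1/10 s, in which the tool goes at most 50 mm and 8.59 degrees, less where a joint would pass 70% of its speed; a pose out of reach is approached as far as the arm can. A call with a gripper value outside its range is refused whole. The fingers move at their own pace and stop on an object; the grip force is fixed at half the most. Time passes only in rows, so rows that do not move let the fingers close. It gives the time, the measured TCP pose, the force and the opening at its end, in the units of the state.
- manip.state(): the state, without advancing time (a new reading comes with each control period).
- manip.grab_frame(name): name is "scene" or "top" or "wrist"; returns the picture (400x640x3 uint8, blue, green, red); there is no depth.
- manip.calibration(name): a dict with "mtx" (3x3 intrinsics, pixels), "T" (4x4, takes a point from camera to world coordinates); the wrist camera has in their place "T_tool_cam" (4x4, takes a point from camera to tool coordinates, whose origin is the TCP and whose axes are the tool frame's). Camera axes: x right, y down, z forward; pixel columns grow to the right and rows downward; lengths in m; the calibration is good to about 2 mm. The wrist camera is an equidistant fisheye: a pixel r from the principal point sees the ray r / f radians off the axis. A picture is of the moment at which its call begins: read the wrist's pose just before it. calibration takes no time and is no camera call.
- manip.job_done(): hands the job in, once; it reports no verdict.
The state is a dict: "time": time; "joint_pos": joint angles; "joint_vel": joint speeds; "joint_efforts": joint torques, N m; "tool_pos": TCP position; "tool_rot": TCP orientation; "contact_force": force on the tool from outside, world axes, zero at the start; "ft_torque": the same for the moment, N m; "gripper_width": opening from 0.0 (shut) to 1.0 (fully open).
Only numpy, scipy, OpenCV 4.12 (cv2) and the standard library are available. Lean on these libraries where they do the work, as an engineer would, in place of code of your own. Each camera call takes 0.05 s, during which the arm holds its last target. There are 200 camera calls.

## Task

Open up the expandable album rack on the table so that another album will fit: pull its spring lock knob up, turn it clockwise and let it settle in its rest notch so that it stays up by itself, then draw the sliding bookend away from the albums, all the way to its stop. Feel for the knob's end stop and do not force it against the metal, and leave the other things on and around the rack where they are.

Things in the scene. Friction and masses are not known exactly. Their poses are not given: they have to be found in the camera images.
- rack: Fixed album rack of grey metal, origin on the table under it. Base sheet 8 mm thick: x -100 to 120, y -170 to 170 mm. At its +y end an end plate and three albums (part of the rack, up to 163 mm high, x 0 to 117, y 91 to 169). Along its -x edge runs the slide bar (20 mm wide, top at z 22) through the lock block, which carries the lock knob at x -70, y -90.
- lock_block (a point): Centre of the top of the dark steel lock block (54 x 54 mm, rack x -70, y -90, z 36), on the knob's axis. On it, within 27 mm of the axis, steel pieces round the knob's stem: slot, rim, rest notch and walls, the walls 24 mm high. Keep the fingers above them.
- knob: Spring plunger, origin on its vertical axis, at the lock block's top when down. Black T-bar 44 (knob x) x 12 (y) x 20 mm high, z 32 to 52 above the origin; below it a 15 mm stem with a lug, 6 mm wide, reaching 23 mm along +x. At the start it is down with its x along the rack's +x, the lug in a deep slot that blocks turning, the pin in a hole of the slide bar.
- knob_bar (a point): The middle of the black T-bar (42 mm above the knob's origin), moving with it. Axes as the knob's. Pulling it up against the spring takes about 8 N at the start, 12 N at the top.
- knob_lift (a joint): How far the knob is pulled up, m: 0 locked, 0.018 hard up-stop. Above 0.012 the lug clears slot and rim. Let go on the plain rim it stands at 0.012, in the rest notch at 0.008 (parked, the pin clear of the slide bar); over the slot it springs down to 0, or to 0.005 if the pin lands on a moved bar.
- knob_twist (a joint): Turn of the knob, rad, 0 at start, growing clockwise from above (the other way is walled off). Clockwise the lug passes the rim, then the rest notch (4 mm below the rim, 7.8 mm wide), then at once an end stop, impassable at any lift. Notch middle: between 0.87 and 1.42 rad, different each time, to be felt or seen; against the end stop the lug is 0.05 rad past it, still in the notch.
- bookend (a joint): How far the sliding bookend is drawn away from the albums, m: 0 at the start (locked), 0.060 at its stop. It slides along the rack's -y with about 3 N of friction and stays where it is left.
- post_top (a point): Centre of the top of the bookend's black round pull post: 14 mm diameter, 56 mm tall (rack z 22 to 78), at rack x -70, y +85 when the bookend is at 0; it moves with the bookend. The bookend's upright plate, 137 mm high, begins at rack x -5.
- photo_jar: White cup, 52 mm across, 55 mm high, standing on the rack's sheet; bystander. Origin under its middle.
- marker: Marker pen, 140 mm long, 17 mm thick, lying on the table; bystander. Origin on the table under it, 50 mm from its tail.
- tumbler_a: Travel tumbler, 74 mm across, 198 mm high; bystander. Origin under its middle.
- tumbler_b: Travel tumbler, 74 mm across, 198 mm high; bystander. Origin under its middle.
- tin: Round flat tin, 110 mm across, 50 mm high; bystander. Origin under its middle.
- album: Large album lying flat, 300 x 240 x 30 mm; bystander. Origin under its middle.

How it is judged:
On the way, in this order (a step that is already met when the one before it is completed fails the run):
1. The knob is parked: turned clockwise and let go, held up in its rest notch, the bookend still closed (value of joint knob_lift between 0.0065 and 0.0095 m and value of joint knob_twist above 0.7 rad and contact force between knob and the fingers below 0.05 N and value of joint bookend below 0.03 m), for 0.2 s.
2. The bookend is drawn to its stop (value of joint bookend above 0.055 m), for 0.2 s.
At the end, for the whole second after the job is handed in: The knob stands by itself in its rest notch (lift between 6.5 and 9.5 mm, turned clockwise by more than 0.7 rad) and the bookend is within 5 mm of its stop, at rest (value of joint knob_lift between 0.0065 and 0.0095 m and value of joint knob_twist above 0.7 rad and value of joint bookend above 0.055 m and velocity of joint bookend below 0.01 m/s); the robot touches nothing.
It fails at once if The knob's lug or pin is forced against the rack's slot walls, end stop or bar with more than 30 N (contact force between knob and rack above 30 N).
It fails at once if The jar, marker, a tumbler, the tin or the large album is moved more than 25 mm (distance of any of photo_jar, marker, tumbler_a, tumbler_b, tin, album from where it was at the start of the episode above 0.025 m).
It also fails if it takes over 70 s, if anything falls off the work surface, if the arm or the gripper's body presses on something with over 40 N, if the wrist force passes 120 N, or if a joint passes its speed limit or range.

## Working session

There is one attempt and no reset: what is moved stays moved. The work goes in short steps, Python scripts to look and compute and a tool call to move; the robot and the scene stay as the last step left them, time stands still between calls to the robot, and variables do not carry over. Pictures are saved under pics/ and viewed, about 8 in all and at most 12, crops included, and the job is handed in when it is done.

Besides the shell and the picture viewer there is one more tool, called after "Request:" by a JSON object that holds its "name" and its "arguments". apply_moves: Moves the arm, as the interface text tells. Its arguments: {"type":"object","properties":{"moves":{"type":"array","items":{"type":"array","items":{"type":"number"}}}},"required":["moves"]}

```bash
ls; mkdir -p pics; python3 - <<'E'
from plant import manip
import cv2,numpy as np
np.set_printoptions(precision=4,suppress=True)
s=manip.state();print(s, manip.tcp_to_tips)
for n in("scene","top"):
    cv2.imwrite(f"pics/{n}0.png",manip.grab_frame(n));c=manip.calibration(n);print(n,c["mtx"],c["T"])
print(manip.calibration("wrist"))
E
```

```text
pics
{'time': 0.0, 'joint_pos': array([-1.308 ,  0.0533,  1.6143,  0.    ,  1.476 , -0.119 ]), 'joint_vel': array([-0.0013,  0.0005, -0.    , -0.001 ,  0.0007,  0.0011]), 'joint_efforts': array([ -0.0036, -39.369 , -37.0175,  -0.0005,   0.0071,  -0.    ]), 'tool_pos': array([ 0.2327, -0.5794,  0.2491]), 'tool_rot': array([ 0.1341, -0.1342,  0.695 , -0.6935]), 'contact_force': array([-0.4975, -0.581 , -0.0004]), 'ft_torque': array([ 0.0055, -0.0118,  0.0248]), 'gripper_width': 0.9991351593613268} 0.019
scene [[378.6471   0.     319.147 ]
 [  0.     378.6471 203.7708]
 [  0.       0.       1.    ]] [[-0.7501  0.4919 -0.442   0.9832]
 [ 0.6613  0.563  -0.4957  0.4162]
 [ 0.005  -0.6641 -0.7476  0.8131]
 [ 0.      0.      0.      1.    ]]
top [[420.6543   0.     317.123 ]
 [  0.     420.6543 198.4472]
 [  0.       0.       1.    ]] [[-0.0188 -0.9958  0.0898  0.4551]
 [-0.9996  0.0204  0.0175 -0.0521]
 [-0.0193 -0.0895 -0.9958  1.147 ]
 [ 0.      0.      0.      1.    ]]
{'mtx': array([[309.7069,   0.    , 318.6355],
       [  0.    , 309.7069, 192.7869],
       [  0.    ,   0.    ,   1.    ]]), 'T_tool_cam': array([[ 0.0008,  0.9486,  0.3165, -0.0812],
       [ 0.0003, -0.3165,  0.9486, -0.1242],
       [ 1.    , -0.0007, -0.0005,  0.0012],
       [ 0.    ,  0.    ,  0.    ,  1.    ]])}
```

View pics/top0.png

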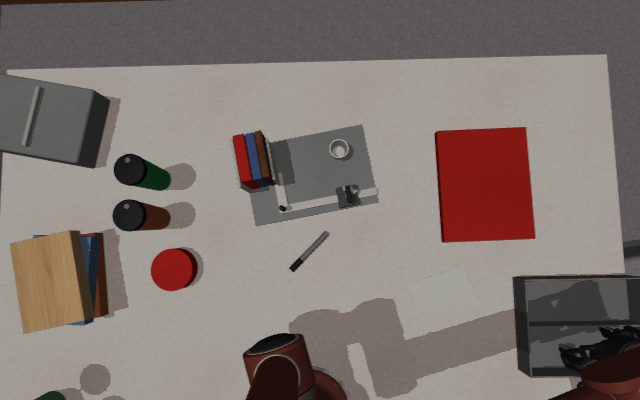

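View pics/scene0.png

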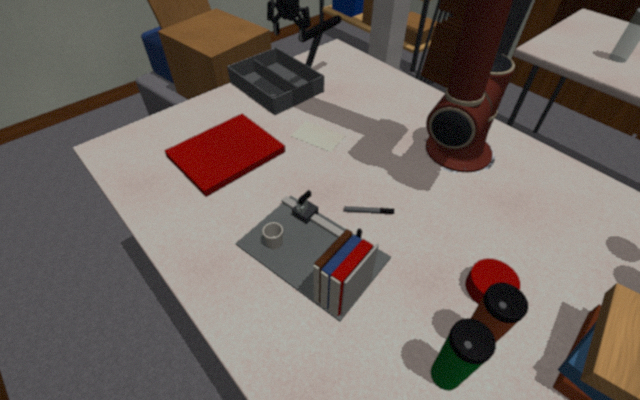

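The top view shows the rack with sheet corners at about (377,201), (363,125) and (256,225). The knob is near (350,192) and the post near (283,208).

```bash
cat > h.py <<'E'
from plant import manip
import cv2,numpy as np
from scipy.spatial.transform import Rotation as R
np.set_printoptions(precision=4,suppress=True)
def rot(s): q=s["tool_rot"]; return R.from_quat(q[[1,2,3,0]]).as_matrix()
def cast(n,uv,z):
    c=manip.calibration(n);K=c["mtx"];T=c["T"]
    d=T[:3,:3]@np.linalg.solve(K,[*uv,1]);o=T[:3,3];return o+d*(z-o[2])/d[2]
def wcast(s,uv,z):
    c=manip.calibration("wrist");K=c["mtx"];T=np.eye(4);T[:3,:3]=rot(s);T[:3,3]=s["tool_pos"];T=T@c["T_tool_cam"]
    p=(np.array(uv)-K[:2,2])/K[0,0];th=np.linalg.norm(p);d=T[:3,:3]@np.r_[np.sin(th)*p/th,np.cos(th)];o=T[:3,3]
    return o+d*(z-o[2])/d[2]
def wproj(s,P):
    c=manip.calibration("wrist");K=c["mtx"];T=np.eye(4);T[:3,:3]=rot(s);T[:3,3]=s["tool_pos"];T=T@c["T_tool_cam"]
    q=T[:3,:3].T@(np.array(P)-T[:3,3]);th=np.arctan2(np.hypot(q[0],q[1]),q[2]);return K[:2,2]+K[0,0]*th*q[:2]/np.hypot(q[0],q[1])
def step(s,target):  # tool-axis shift in mm
    return rot(s).T@(np.array(target)-s["tool_pos"])*1000
E
python3 - <<'E'
from h import *
A=cast("top",(377.5,201.5),.008);B=cast("top",(363,125),.008);C=cast("top",(256,225),.008)
print(A,B,C,np.linalg.norm(B-A),np.linalg.norm(C-A))
v=C-A;th=np.arctan2(-v[0],v[1]);w=B-A;print(th,np.arctan2(w[1],w[0]))
kb=cast("top",(351,190),.078);print(kb)
th=(th+np.arctan2(w[1],w[0]))/2
Rz=R.from_euler('z',th).as_matrix();o=A-Rz@[-.1,-.17,0];print("origin",o,"knob",o+Rz@[-.07,-.09,.07],"post",o+Rz@[-.07,.085,.07])
s=manip.state();print(rot(s))
im=manip.grab_frame("top") 
cv2.imwrite("pics/topc.png",cv2.resize(im[110:280,220:400],None,fx=4,fy=3.5,interpolation=cv2.INTER_CUBIC))
E
```

```text
[ 0.5462 -0.1955  0.008 ] [ 0.7585 -0.1624  0.008 ] [0.489 0.135 0.008] 0.2148816779595542 0.33544486485485864
0.17138051219520317 0.15499726654242865
[ 0.5714 -0.1202  0.078 ]
origin [ 0.6173 -0.0115  0.008 ] knob [ 0.5628 -0.1117  0.078 ] post [0.5344 0.0609 0.078 ]
[[-0.928  -0.0005  0.3726]
 [-0.3726  0.0018 -0.928 ]
 [-0.0002 -1.     -0.0018]]
```

Request:
{"name": "apply_moves", "arguments": {"moves": [[-1,0,0,0,0,6.3,0],[-1,0,0,0,0,6.3,0],[-1,-25.5,2.5,-25.3,0,0,0],[-1,-25.5,2.5,-25.3,0,0,0],[-1,-25.5,2.5,-25.3,0,0,0],[-1,-25.5,2.5,-25.3,0,0,0],[-1,-25.5,2.5,-25.3,0,0,0],[-1,-25.5,2.5,-25.3,0,0,0],[-1,-25.5,2.5,-25.3,0,0,0],[-1,-25.5,2.5,-25.3,0,0,0],[-1,-25.5,2.5,-25.3,0,0,0],[-1,-25.5,2.5,-25.3,0,0,0],[-1,-25.5,2.5,-25.3,0,0,0],[-1,-25.5,2.5,-25.3,0,0,0],[-1,-25.5,2.5,-25.3,0,0,0],[-1,-25.5,2.5,-25.3,0,0,0],[-1,0,0,0,0,0,0],[-1,0,0,0,0,0,0]]}}

```text
time: 1.95
tool_pos: [0.528, -0.1723, 0.2148]
tool_rot: [0.057, -0.058, 0.705, -0.705]
contact_force: [-0.7, -0.6, 0.1]
gripper_width: 1.004
```

```bash
python3 - <<'E'
from h import *
s=manip.state();print(s["tool_pos"],rot(s),s["joint_pos"]);im=manip.grab_frame("wrist");cv2.imwrite("pics/w1.png",im)
print(wproj(s,[.565,-.115,.088]))
E
```

```text
[ 0.528  -0.1723  0.2148] [[-0.9866 -0.0011  0.1629]
 [-0.1629 -0.     -0.9866]
 [ 0.0011 -1.     -0.0001]] [-0.4491 -0.088   1.8116 -0.0005  1.4189  0.9581]
[256.115  137.3436]
```

View pics/w1.png

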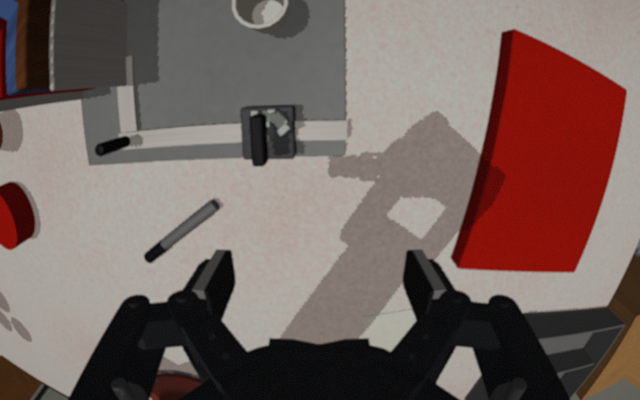

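The knob bar is near (258,140), with the block corners near (243,105) to (297,160). The post is at (100,150) to (128,143).

```bash
python3 - <<'E'
from h import *
im=cv2.imread("pics/w1.png");cv2.imwrite("pics/w1c.png",cv2.resize(im[90:180,220:320],None,fx=6,fy=6,interpolation=cv2.INTER_CUBIC))
E
```

```text
(no output)
```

View pics/w1c.png

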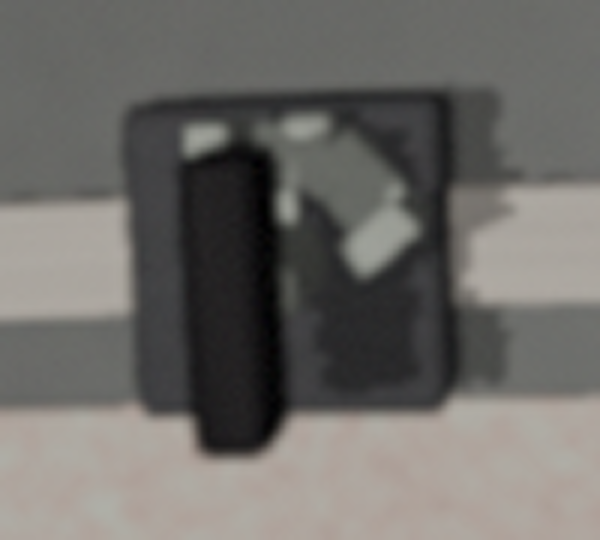

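The lock block's top spans crop pixels (133,108), (443,97), (452,405) and (145,408). The end-stop block is at (380,240) and the bar top runs from about (225,155) to (232,452).

```bash
python3 - <<'E'
from h import *
s=manip.state()
f=lambda c,z:wcast(s,np.array(c)/6+[220-.5,90-.5],z)
P=np.array([f(c,.036) for c in [(133,108),(443,97),(452,405),(145,408)]]);print(P);c=P.mean(0);print("c",c)
e=[P[i]-P[i-1] for i in range(4)];print([np.linalg.norm(x) for x in e],[np.degrees(np.arctan2(x[1],x[0]))%90 for x in e])
a,b=f((227,155),.088),f((233,450),.088);print("bar",a,b,(a+b)/2,np.degrees(np.arctan2(*(a-b)[[1,0]])),np.linalg.norm(a-b))
# stop block corners at z ~.06 (24 high) 
for q in [(385,203),(418,228),(370,278),(342,245)]:
    p=f(q,.060)-c; print(p, np.degrees(np.arctan2(p[1],p[0])),np.hypot(*p[:2]))
pt=wcast(s,(103,150),.078);print("post",pt)
E
```

```text
[[ 0.5837 -0.088   0.036 ]
 [ 0.5922 -0.1387  0.036 ]
 [ 0.5418 -0.1477  0.036 ]
 [ 0.5335 -0.0958  0.036 ]]
c [ 0.5628 -0.1176  0.036 ]
[np.float64(0.050885122158440814), np.float64(0.05144634702287568), np.float64(0.05127346244857848), np.float64(0.05249728810322957)] [np.float64(8.865437988769528), np.float64(9.521624092204291), np.float64(10.043193420525824), np.float64(9.09646032949584)]
bar [ 0.5832 -0.1144  0.088 ] [ 0.5421 -0.1202  0.088 ] [ 0.5626 -0.1173  0.088 ] 8.067716828053674 0.04142301937989668
[ 0.0136 -0.0166  0.024 ] -50.77822166469727 0.021480461394792462
[ 0.0105 -0.0221  0.024 ] -64.53337414198499 0.024509917665208464
[ 0.0019 -0.016   0.024 ] -83.27598954032035 0.01609019257856609
[ 0.0063 -0.0111  0.024 ] -60.3577118789362 0.012714491502170388
post [0.5323 0.0493 0.078 ]
```

Request:
{"name": "apply_moves", "arguments": {"moves": [[-1,-14.4,0,-16,0,0,0],[-1,-14.4,0,-16.2,0,0,0],[-1,-14.4,0,-16.2,0,0,0],[-1,0,25,0,0,0,0],[-1,0,25,0,0,0,0],[-1,0,25,0,0,0,0],[-1,0,12,0,0,0,0],[-1,0,0,0,0,0,0],[-1,0,0,0,0,0,0]]}}

```text
time: 2.9
tool_pos: [0.5632, -0.1189, 0.1292]
tool_rot: [-0.057, 0.056, -0.705, 0.705]
contact_force: [-0.3, -0.5, -0.2]
gripper_width: 0.998
```

```bash
python3 - <<'E'
from h import *
s=manip.state();print(s["tool_pos"],s["joint_pos"],step(s,[.5627,-.1175,.087]));im=manip.grab_frame("wrist");cv2.imwrite("pics/w2.png",im)
print(wproj(s,[.5627,-.1175,.088]))
E
```

```text
[ 0.5632 -0.1189  0.1292] [-0.3374  0.0411  1.8346 -0.0001  1.2649  1.0726] [ 0.3156 42.1975 -1.5339]
[314.2916 235.1821]
```

View pics/w2.png

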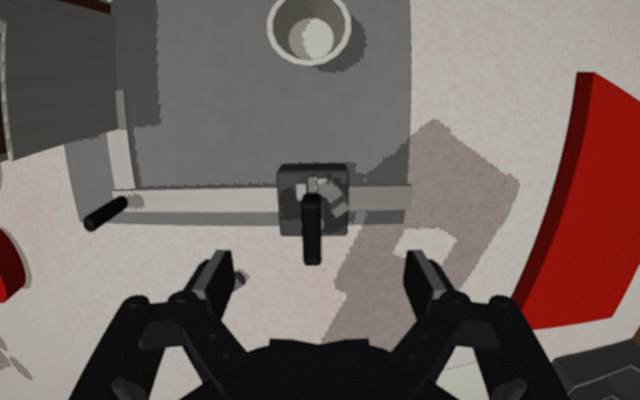

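The bar top is seen centred near column 312, spanning rows 195 to 264. That is 1 to 2 px left of the prediction.

```bash
python3 - <<'E'
from h import *
s=manip.state();im=cv2.imread("pics/w2.png").max(2)
m=(im[180:275,285:345]<42).astype(np.uint8)
n,l,st,ce=cv2.connectedComponentsWithStats(m);k=1+st[1:,4].argmax();print(st[k],ce[k]+[285,180])
ys,xs=np.nonzero(l==k)
for r in range(10,90,8): print(r+180,285+xs[ys==r].min(initial=99),285+xs[ys==r].max(initial=0))
for uv in [(311.5,195),(312.5,264)]: print(wcast(s,uv,.088))
print(wproj(s,[.5843,-.1140,.088]),wproj(s,[.541,-.1211,.088]),wproj(s,[.541,-.1211,.068]))
E
```

```text
[  15   13   22   72 1269] [310.9795 226.5351]
190 384 285
198 303 321
206 300 320
214 300 320
222 302 319
230 302 320
238 304 319
246 304 319
254 304 319
262 305 319
[ 0.5877 -0.1121  0.088 ]
[ 0.5428 -0.1196  0.088 ]
[313.9153 201.0224] [314.4955 266.6844] [314.8061 251.2934]
```

Request:
{"name": "apply_moves", "arguments": {"moves": [[-1,-1.5,10,-2.3,0,0,0],[-1,0,16,0,0,0,0],[-1,0,16,0,0,0,0],[-1,0,0,0,0,0,0],[0.3,0,0,0,0,0,0],[0.5,0,0,0,0,0,0],[0.6,0,0,0,0,0,0],[0.6,0,0,0,0,0,0]]}}

```text
time: 3.75
tool_pos: [0.5645, -0.1158, 0.087]
tool_rot: [-0.058, 0.057, -0.705, 0.705]
contact_force: [-0.2, 0.7, 0.0]
gripper_width: 0.328
```

Request:
{"name": "apply_moves", "arguments": {"moves": [[0.7,0,0,0,0,0,0],[1,0,0,0,0,0,0],[1,0,0,0,0,0,0],[1,0,0,0,0,0,0]]}}

```text
time: 4.15
tool_pos: [0.5642, -0.1145, 0.087]
tool_rot: [0.057, -0.057, 0.706, -0.704]
contact_force: [-1.8, 5.2, 4.3]
gripper_width: 0.131
```

Request:
{"name": "apply_moves", "arguments": {"moves": [[1,0,0,-1.5,0,0,0],[1,0,-2,0,0,0,0],[1,0,-3,0,0,0,0],[1,0,-3,0,0,0,0],[1,0,-3,0,0,0,0],[1,0,0,0,0,0,0]]}}

```text
time: 4.75
tool_pos: [0.564, -0.1143, 0.096]
tool_rot: [-0.058, 0.057, -0.705, 0.705]
contact_force: [5.5, -0.6, -9.7]
gripper_width: 0.125
```

Request:
{"name": "apply_moves", "arguments": {"moves": [[1,0,-2,0,0,0,0],[1,0,-2,0,0,0,0],[1,0,0,0,0,0,0],[1,0,0,0,0,0,0]]}}

```text
time: 5.15
tool_pos: [0.5639, -0.1142, 0.0995]
tool_rot: [-0.058, 0.057, -0.705, 0.705]
contact_force: [6.5, -1.8, -11.0]
gripper_width: 0.13
```

Request:
{"name": "apply_moves", "arguments": {"moves": [[1,-1.5,-2,0,0,0,0],[1,0,-0.5,0,0,0,0],[1,0,0,0,0,0,0]]}}

```text
time: 5.45
tool_pos: [0.5642, -0.1142, 0.1022]
tool_rot: [-0.056, 0.058, -0.705, 0.705]
contact_force: [1.2, -3.7, -11.2]
gripper_width: 0.126
```

```bash
python3 - <<'E'
from h import *
s=manip.state();print(s)
E
```

```text
{'time': 5.45, 'joint_pos': array([-0.3284,  0.0756,  1.848 , -0.0012,  1.2204,  1.081 ]), 'joint_vel': array([-0.001 , -0.0049, -0.0014,  0.    ,  0.0064, -0.0004]), 'joint_efforts': array([  1.7309, -42.7572, -37.8857,   0.6734,   0.8789,   0.0053]), 'tool_pos': array([ 0.5642, -0.1142,  0.1022]), 'tool_rot': array([-0.0562,  0.0581, -0.7048,  0.7048]), 'contact_force': array([  1.2404,  -3.6938, -11.206 ]), 'ft_torque': array([-0.6032, -0.3821,  0.0539]), 'gripper_width': 0.12578950935355368}
```

Request:
{"name": "apply_moves", "arguments": {"moves": [[1,0,0,0,0,5,0],[1,0,0,0,0,7,0],[1,0,0,0,0,7,0],[1,0,0,0,0,0,0]]}}

```text
time: 5.85
tool_pos: [0.5642, -0.1149, 0.1026]
tool_rot: [0.062, -0.06, -0.704, 0.705]
contact_force: [0.8, -6.8, -11.1]
gripper_width: 0.125
```

```bash
cat > t.py <<'E'
from h import *
s=manip.state();r=rot(s);print("twist",189.4-np.degrees(np.arctan2(r[1,0],r[0,0]))%360,s["tool_pos"],s["contact_force"],s["ft_torque"],"q6",s["joint_pos"][5],s["joint_efforts"],s["time"])
E
python3 t.py
```

```text
twist 19.245385071908288 [ 0.5642 -0.1149  0.1026] [  0.8414  -6.7609 -11.121 ] [-0.9163 -0.2795  0.0218] q6 1.414641293556926 [  3.0926 -42.8072 -37.85     1.2304   0.9073   0.4486] 5.85
```

Request:
{"name": "apply_moves", "arguments": {"moves": [[1,0,0,1.3,0,6,0],[1,0,0,0,0,7,0],[1,0,0,0,0,7,0],[1,0,0,0,0,0,0]]}}

```text
time: 6.25
tool_pos: [0.5639, -0.1157, 0.1026]
tool_rot: [0.182, -0.18, -0.683, 0.684]
contact_force: [-0.6, -5.1, -11.9]
gripper_width: 0.124
```

```bash
python3 t.py
```

```text
twist 39.11671902007001 [ 0.5639 -0.1157  0.1026] [ -0.6369  -5.0855 -11.8581] [-0.8625 -0.1707 -0.0057] q6 1.7592303671002625 [  2.8208 -43.     -38.4081   1.1696   0.6768   0.5428] 6.25
```

Request:
{"name": "apply_moves", "arguments": {"moves": [[1,0,0,1,0,4,0],[1,0,0,0,0,4,0],[1,0,0,0,0,0,0]]}}

```text
time: 6.55
tool_pos: [0.5637, -0.1161, 0.1029]
tool_rot: [0.229, -0.227, -0.669, 0.67]
contact_force: [-0.0, -3.2, -12.4]
gripper_width: 0.124
```

```bash
python3 t.py
```

```text
twist 46.98941237381726 [ 0.5637 -0.1161  0.1029] [ -0.0307  -3.2462 -12.428 ] [-0.6196 -0.1537 -0.0269] q6 1.8949359494214593 [  1.8956 -43.0523 -38.6859   0.8036   0.5518   0.2966] 6.55
```

Request:
{"name": "apply_moves", "arguments": {"moves": [[1,0,0,0,0,2,0],[1,0,0,0,0,0,0]]}}

```text
time: 6.75
tool_pos: [0.5637, -0.1161, 0.103]
tool_rot: [0.24, -0.239, -0.665, 0.666]
contact_force: [-1.1, -3.7, -12.0]
gripper_width: 0.126
```

```bash
python3 t.py
```

```text
twist 48.96037319063379 [ 0.5637 -0.1161  0.103 ] [ -1.055   -3.6795 -12.0269] [-0.6758 -0.0711 -0.0757] q6 1.9294591916281179 [  2.281  -43.1648 -39.1354   0.9991   0.3376   0.1353] 6.75
```

Request:
{"name": "apply_moves", "arguments": {"moves": [[1,0,0,0,0,2,0],[1,0,0,0,0,0,0]]}}

```text
time: 6.95
tool_pos: [0.5637, -0.1162, 0.1031]
tool_rot: [0.252, -0.25, -0.661, 0.661]
contact_force: [-1.2, -4.6, -11.4]
gripper_width: 0.124
```

```bash
python3 t.py
```

```text
twist 50.98678113227285 [ 0.5637 -0.1162  0.1031] [ -1.1849  -4.6071 -11.4063] [-0.781   0.1243  0.0286] q6 1.9647800553134867 [  2.6538 -43.2868 -39.5876   1.2004   0.122    0.1385] 6.95
```

Request:
{"name": "apply_moves", "arguments": {"moves": [[1,0,0,0,0,2,0],[1,0,0,0,0,0,0]]}}

```text
time: 7.15
tool_pos: [0.5637, -0.1162, 0.1032]
tool_rot: [0.263, -0.262, -0.656, 0.657]
contact_force: [-1.8, -4.6, -11.8]
gripper_width: 0.124
```

```bash
python3 t.py
```

```text
twist 52.99734205572503 [ 0.5637 -0.1162  0.1032] [ -1.7985  -4.5924 -11.7889] [-0.8244  0.2311 -0.0213] q6 1.9999316290406774 [  2.8904 -43.33   -39.804    1.3233   0.0104   0.1236] 7.15
```

Request:
{"name": "apply_moves", "arguments": {"moves": [[1,0,0,0,0,2,0],[1,0,0,0,0,0,0]]}}

```text
time: 7.35
tool_pos: [0.5636, -0.1162, 0.1032]
tool_rot: [0.275, -0.273, -0.651, 0.652]
contact_force: [-1.3, -4.6, -11.8]
gripper_width: 0.125
```

```bash
python3 t.py
```

```text
twist 54.983461968732 [ 0.5636 -0.1162  0.1032] [ -1.2647  -4.6273 -11.821 ] [-0.8489  0.2965  0.1234] q6 2.034649705389 [  2.9152 -43.3368 -39.8396   1.3839  -0.0037   0.1891] 7.35
```

Request:
{"name": "apply_moves", "arguments": {"moves": [[1,0,0,0,0,1.5,0],[1,0,0,0,0,0,0]]}}

```text
time: 7.55
tool_pos: [0.5636, -0.1163, 0.1032]
tool_rot: [0.283, -0.281, -0.648, 0.649]
contact_force: [-2.2, -4.3, -12.2]
gripper_width: 0.128
```

```bash
python3 t.py
```

```text
twist 56.43937133122526 [ 0.5636 -0.1163  0.1032] [ -2.1548  -4.2928 -12.1806] [-0.8877  0.2807  0.2907] q6 2.060120434074029 [  2.6986 -43.3455 -39.8177   1.4433   0.009    0.3561] 7.55
```

Torque about z rose from ~0 to 0.12 and then 0.29 N·m, so the end stop is touched at about 54.5°. I'm backing off to the notch's middle and lowering.

Request:
{"name": "apply_moves", "arguments": {"moves": [[1,0,0,0,0,-3.9,0],[1,0,0,0,0,0,0]]}}

```text
time: 7.75
tool_pos: [0.5636, -0.1162, 0.1032]
tool_rot: [0.261, -0.259, -0.657, 0.658]
contact_force: [-2.2, -5.4, -12.5]
gripper_width: 0.125
```

```bash
python3 t.py
```

```text
twist 52.53241091911016 [ 0.5636 -0.1162  0.1032] [ -2.1694  -5.3746 -12.5065] [-0.8063  0.3604  0.0512] q6 1.9918363652617597 [  2.8911 -43.3512 -39.8676   1.3426  -0.0181  -0.2331] 7.75
```

Request:
{"name": "apply_moves", "arguments": {"moves": [[1,0,2,0,0,0,0],[1,0,2,0,0,0,0],[1,0,1,0,0,0,0],[1,0,0,0,0,0,0]]}}

```text
time: 8.15
tool_pos: [0.5637, -0.1162, 0.0983]
tool_rot: [0.261, -0.259, -0.657, 0.658]
contact_force: [-2.5, -5.2, -9.3]
gripper_width: 0.123
```

```bash
python3 t.py
```

```text
twist 52.59663222228241 [ 0.5637 -0.1162  0.0983] [-2.5145 -5.1869 -9.3287] [-0.785   0.3281  0.0147] q6 1.9929760171788113 [  2.8579 -42.8377 -39.3191   1.3404  -0.1731   0.0207] 8.15
```

Request:
{"name": "apply_moves", "arguments": {"moves": [[1,0,1,0,0,0,0],[1,0,1,0,0,0,0],[1,0,0,0,0,0,0]]}}

```text
time: 8.45
tool_pos: [0.5637, -0.1162, 0.0964]
tool_rot: [0.261, -0.259, -0.657, 0.658]
contact_force: [-1.9, -4.0, -10.2]
gripper_width: 0.125
```

```bash
python3 t.py
```

```text
twist 52.595008690668465 [ 0.5637 -0.1162  0.0964] [ -1.8775  -3.995  -10.1537] [-0.7997  0.3907 -0.0119] q6 1.992962801789924 [  2.8532 -42.7251 -39.1957   1.3444  -0.2372   0.0203] 8.45
```

Request:
{"name": "apply_moves", "arguments": {"moves": [[1,0,1,0,0,0,0],[1,0,0,0,0,0,0]]}}

```text
time: 8.65
tool_pos: [0.5637, -0.1162, 0.0956]
tool_rot: [0.261, -0.259, -0.657, 0.658]
contact_force: [-3.3, -4.5, -10.0]
gripper_width: 0.127
```

```bash
python3 t.py
```

```text
twist 52.597100517341715 [ 0.5637 -0.1162  0.0956] [ -3.3221  -4.4909 -10.028 ] [-0.8088  0.4388  0.0374] q6 1.9929890005537247 [  2.8406 -42.6579 -39.2302   1.3487  -0.3191   0.0203] 8.65
```

Request:
{"name": "apply_moves", "arguments": {"moves": [[1,0,1,0,0,0,0],[1,0,0,0,0,0,0]]}}

```text
time: 8.85
tool_pos: [0.5637, -0.1162, 0.0955]
tool_rot: [0.261, -0.259, -0.657, 0.658]
contact_force: [-4.8, -3.6, -5.8]
gripper_width: 0.123
```

Request:
{"name": "apply_moves", "arguments": {"moves": [[1,0,1,0,0,0,0],[1,0,0,0,0,0,0]]}}

```text
time: 9.05
tool_pos: [0.5638, -0.1162, 0.0954]
tool_rot: [0.261, -0.259, -0.657, 0.658]
contact_force: [-8.1, -2.7, -0.8]
gripper_width: 0.125
```

```bash
python3 t.py
```

```text
twist 52.58407189331575 [ 0.5638 -0.1162  0.0954] [-8.053  -2.7288 -0.7795] [-0.5433  1.2679 -0.0267] q6 1.9929611181244142 [  2.5369 -38.3604 -37.4621   1.4098  -1.7271   0.0205] 9.05
```

Request:
{"name": "apply_moves", "arguments": {"moves": [[0.5,0,0,0,0,0,0],[0,0,0,0,0,0,0],[-0.5,0,0,0,0,0,0],[-1,0,0,0,0,0,0],[-1,0,0,0,0,0,0],[-1,0,-10,0,0,0,0],[-1,0,-25,0,0,0,0],[-1,0,-25,0,0,0,0],[-1,0,-15,0,0,0,0],[-1,0,0,0,0,-8,0],[-1,0,0,0,0,-8,0],[-1,0,0,0,0,-8,0],[-1,0,0,0,0,-8,0],[-1,0,0,0,0,-8,0],[-1,0,0,0,0,-8,0],[-1,0,0,0,0,-4,0],[-1,0,0,0,0,0,0]]}}

```text
time: 10.75
tool_pos: [0.5645, -0.116, 0.169]
tool_rot: [0.053, -0.053, 0.705, -0.705]
contact_force: [-0.3, -0.2, -0.1]
gripper_width: 1.003
```

```bash
python3 - <<'E'
from h import *
s=manip.state();print(s["tool_pos"],rot(s),s["contact_force"],s["joint_pos"]);im=manip.grab_frame("wrist");cv2.imwrite("pics/w3.png",im)
print(wproj(s,[.5635,-.116,.096]))
E
```

```text
[ 0.5645 -0.116   0.169 ] [[-0.9886 -0.      0.1506]
 [-0.1506  0.0001 -0.9886]
 [-0.     -1.     -0.0001]] [-0.3435 -0.2431 -0.1407] [-0.3318  0.0015  1.804   0.0001  1.3361  1.0877]
[316.8903 215.6961]
```

View pics/w3.png

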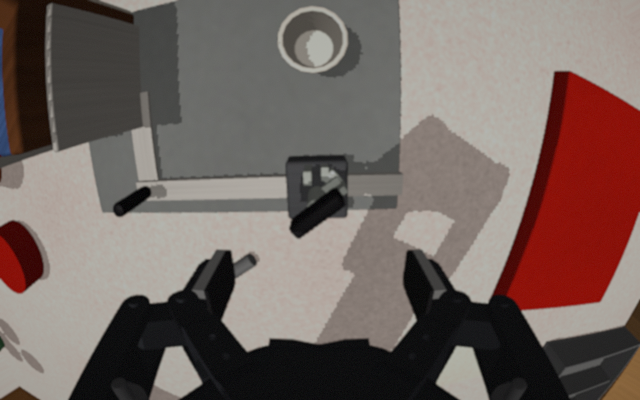

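The knob is parked: its bar is turned and sits near (318,213), with clear space around it. The post top is near (120,208) and its base near (150,192). I'll turn the gripper half round so the camera stays clear of the albums.

```bash
python3 - <<'E'
from h import *
s=manip.state()
for uv in[(120,208),(121,209)]: print(wcast(s,uv,.078))
print(wcast(s,(150,192),.022))
E
```

```text
[0.5348 0.0532 0.078 ]
[0.534  0.0522 0.078 ]
[0.5309 0.0528 0.022 ]
```

Request:
{"name": "apply_moves", "arguments": {"moves": [[-1,0,-20,0,0,-8.5,0],[-1,0,-20,0,0,-8.5,0],[-1,0,0,0,0,-8.5,0],[-1,0,0,0,0,-8.5,0],[-1,0,0,0,0,-8.5,0],[-1,0,0,0,0,-8.5,0],[-1,0,0,0,0,-8.5,0],[-1,0,0,0,0,-8.5,0],[-1,0,0,0,0,-8.5,0],[-1,0,0,0,0,-8.5,0],[-1,0,0,0,0,-8.5,0],[-1,0,0,0,0,-8.5,0],[-1,0,0,0,0,-8.5,0],[-1,0,0,0,0,-8.5,0],[-1,0,0,0,0,-8.5,0],[-1,0,0,0,0,-8.5,0],[-1,0,0,0,0,-8.5,0],[-1,0,0,0,0,-8.5,0],[-1,0,0,0,0,-8.5,0],[-1,0,0,0,0,-8.5,0]]}}

```text
time: 12.8
tool_pos: [0.5645, -0.116, 0.2089]
tool_rot: [0.707, -0.707, 0.007, -0.007]
contact_force: [0.1, 0.3, -0.8]
gripper_width: 1.001
```

Request:
{"name": "apply_moves", "arguments": {"moves": [[-1,0,0,0,0,-8.5,0],[-1,0,0,0,0,0,0],[-1,0,0,0,0,0,0]]}}

```text
time: 13.1
tool_pos: [0.5646, -0.1161, 0.2089]
tool_rot: [0.706, -0.706, -0.043, 0.043]
contact_force: [-0.2, -0.1, 0.0]
gripper_width: 1.0
```

```bash
python3 - <<'E'
from h import *
s=manip.state();print(s["tool_pos"],rot(s),s["joint_pos"],step(s,[.535,.056,.15]))
E
```

```text
[ 0.5646 -0.1161  0.2089] [[ 0.9926  0.     -0.121 ]
 [ 0.121   0.0001  0.9926]
 [ 0.     -1.      0.0001]] [-0.3319 -0.0335  1.7696  0.0001  1.4055 -2.024 ] [ -8.5175  58.8969 174.3636]
```

Request:
{"name": "apply_moves", "arguments": {"moves": [[-1,0,0,0,0,-2.2,0],[-1,0,0,29,0,0,0],[-1,0,0,29,0,0,0],[-1,0,0,29,0,0,0],[-1,0,0,29,0,0,0],[-1,0,0,29,0,0,0],[-1,-1.5,0,28,0,0,0],[-1,0,25,0,0,0,0],[-1,0,25,0,0,0,0],[-1,0,0,0,0,0,0],[-1,0,0,0,0,0,0]]}}

```text
time: 14.2
tool_pos: [0.5347, 0.0544, 0.1588]
tool_rot: [0.705, -0.705, -0.057, 0.058]
contact_force: [-0.4, 0.7, -0.1]
gripper_width: 0.999
```

```bash
python3 - <<'E'
from h import *
s=manip.state();print(s["tool_pos"],rot(s),s["joint_pos"]);im=manip.grab_frame("wrist");cv2.imwrite("pics/w4.png",im)
print(wproj(s,[.535,.056,.078]),wproj(s,[.535,.056,.022]))
E
```

```text
[0.5347 0.0544 0.1588] [[ 0.9869 -0.001  -0.1613]
 [ 0.1613  0.      0.9869]
 [-0.0009 -1.      0.0002]] [-0.0372 -0.0814  1.9023  0.      1.3216 -1.77  ]
[322.4847 210.733 ] [321.7286 187.4135]
```

View pics/w4.png

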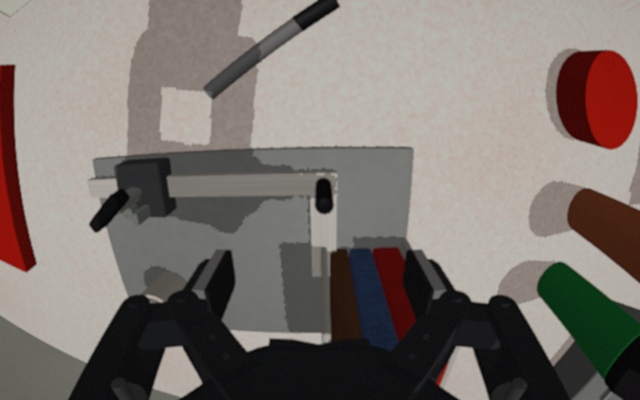

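The post top is at about (323,204), between the jaws (columns 232 to 405). The albums lie only on the far side in x.

Request:
{"name": "apply_moves", "arguments": {"moves": [[-1,-1.5,15,1.5,0,0,0],[-1,0,25,0,0,0,0],[-1,0,25,0,0,0,0],[-1,0,22,0,0,0,0],[-1,0,0,0,0,0,0],[0.3,0,0,0,0,0,0],[0.6,0,0,0,0,0,0],[0.8,0,0,0,0,0,0],[1,0,0,0,0,0,0],[1,0,0,0,0,0,0],[1,0,0,0,0,0,0],[1,0,0,0,0,0,0]]}}

```text
time: 15.45
tool_pos: [0.5337, 0.0559, 0.0729]
tool_rot: [0.705, -0.705, -0.058, 0.057]
contact_force: [-1.7, 1.4, 6.0]
gripper_width: 0.138
```

Request:
{"name": "apply_moves", "arguments": {"moves": [[1,0,0,-3,0,0,0],[1,0,0,-5,0,0,0],[1,0,0,-6,0,0,0],[1,0,0,-6,0,0,0],[1,0,0,-6,0,0,0],[1,0,0,-6,0,0,0],[1,0,0,-6,0,0,0],[1,0,0,-6,0,0,0],[1,0,0,-5,0,0,0],[1,0,0,-4,0,0,0],[1,0,0,0,0,0,0]]}}

```text
time: 16.55
tool_pos: [0.5431, 0.0028, 0.0729]
tool_rot: [-0.705, 0.705, 0.059, -0.057]
contact_force: [1.7, 0.5, 5.8]
gripper_width: 0.139
```

Request:
{"name": "apply_moves", "arguments": {"moves": [[1,0,0,-2,0,0,0],[1,0,0,-2,0,0,0],[1,0,0,-1,0,0,0],[1,0,0,0,0,0,0]]}}

```text
time: 16.95
tool_pos: [0.5438, -0.0012, 0.0729]
tool_rot: [0.705, -0.704, -0.059, 0.057]
contact_force: [2.0, 2.9, 5.3]
gripper_width: 0.134
```

Request:
{"name": "apply_moves", "arguments": {"moves": [[1,0,0,-1,0,0,0],[1,0,0,-1,0,0,0],[1,0,0,-1,0,0,0],[1,0,0,0,0,0,0]]}}

```text
time: 17.35
tool_pos: [0.5438, -0.0014, 0.0729]
tool_rot: [0.707, -0.702, -0.058, 0.057]
contact_force: [0.5, 12.9, 8.6]
gripper_width: 0.141
```

Request:
{"name": "apply_moves", "arguments": {"moves": [[1,0,0,2.3,0,0,0],[1,0,0,0,0,0,0],[0.6,0,0,0,0,0,0],[0.3,0,0,0,0,0,0],[-0.3,0,0,0,0,0,0],[-0.3,0,0,0,0,0,0],[-0.3,0,0,0,0,0,0],[-0.3,0,-10,0,0,0,0],[-0.3,0,-25,0,0,0,0],[-0.3,0,-25,0,0,0,0],[-0.3,0,-25,0,0,0,0],[-0.3,0,-25,0,0,0,0],[-0.3,0,0,0,0,0,0],[-0.3,0,0,0,0,0,0]]}}

```text
time: 18.75
tool_pos: [0.5432, -0.0024, 0.1828]
tool_rot: [-0.705, 0.705, 0.058, -0.057]
contact_force: [-0.1, 0.9, 0.1]
gripper_width: 0.652
```

```bash
python3 - <<'E'
from h import *
s=manip.state();print(s["tool_pos"],s["contact_force"]);im=manip.grab_frame("wrist");cv2.imwrite("pics/w5.png",im)
print(wproj(s,[.544,-.002,.078]))
E
```

```text
[ 0.5432 -0.0024  0.1828] [-0.142   0.8844  0.0787]
[320.5258 199.5742]
```

View pics/w5.png

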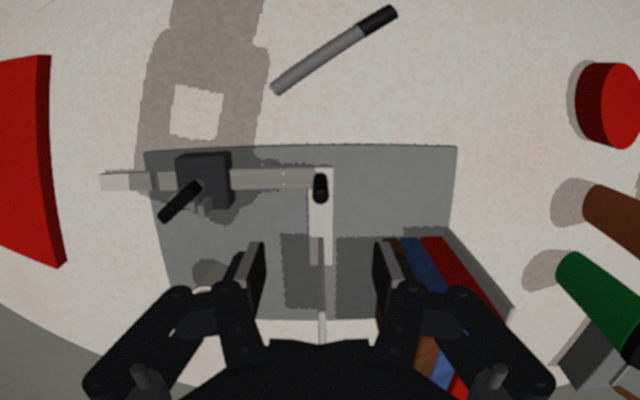

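The bookend stands clear of the albums with its post top at (320,195), and the knob bar is still turned, at (180,202). One numeric check of travel before I hand in.

```bash
python3 - <<'E'
from h import *
s=manip.state();a=wcast(s,(320.5,195),.078);b=wcast(s,(178,203),.096)
print(a,b,(a-b)[:2]@[-.16,.987])
print(manip.job_done())
E
```

```text
[ 0.5388 -0.0026  0.078 ] [ 0.5572 -0.1115  0.096 ] 0.11047374317238631
the job is handed in; nothing more can be done
None
```

The album rack is open: the knob is parked in its rest notch and the bookend is drawn to its stop. I handed the job in at about 19 s on the robot's clock. The hand-in reports no verdict.

- **Knob:** I lifted it about 15 mm and turned it clockwise until I felt the end stop at about 54.5°. The peak torque was about 0.29 N·m, roughly 14 N at the lug by my estimate. I backed off about 2° and lowered it until the spring load came off the gripper, at a lift of about 8.5 mm. After I let go, the wrist pictures showed it still up and turned.
- **Bookend:** I pulled it by the post until it met its stop, with about 13 N felt and about 58 mm of measured travel, then released it.
- **Last checks:** The final picture shows the post out and the knob still turned. The marker, tin, tumblers and large album look undisturbed. The jar is mostly hidden behind a finger in that picture, but nothing went near it. The wrist force is about zero, so the robot is touching nothing.
- **Disagreement:** My rough image measurement put the post about 110 mm from the knob, where 115 mm is expected at the stop. The error may be a few millimetres, because I read the pixels by eye. The force felt and the travel both agree with the stop having been reached.

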